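Find the socket that fits the gas fitting's nut

TASK

One of the three look-alike steel sockets standing on the worktop fits the brass hex nut of the gas fitting. Pick them up one at a time by the square drive block and try them on the nut; stand any that will not go down over it back on the open worktop, upright, and leave the other things on the bench where they are. Finish with the right socket fully home over the nut and still gripped in the fingers: do not let go of it.

Things in the scene. Friction and masses are not known exactly. Their poses are not given: they have to be found in the camera images.
- socket_a: one of three steel hex sockets, alike outside, standing mouth down. 60 mm tall, 160 g: round, 41 mm across, from z 0 to 26 mm; shoulder narrowing to z 32; above it the drive block, 20 x 20 mm square, z 32 to 60, to grip on two opposite faces (they look along x and y). Origin: centre of the mouth, z up. Hex bore from below, 22 mm deep, first pair of flats facing along x (flats every 60 degrees).
- socket_b: second of the three sockets, outside and axes just like socket_a. The three hex bores differ in width: one is 3 mm wider across flats than the nut and slips fully over it, the other two are at least 3 mm narrower than the nut and stop on top of it.
- socket_c: third of the three sockets, outside and axes just like socket_a. Which of the three fits is not marked and cannot be seen while they stand: find out by trying them on the nut.
- fitting: gas fitting fixed to the worktop: square aluminium base 100 x 100 x 8 mm, on it a round steel flange 88 mm across whose flat raised face (52 mm across) is at z 26 mm, and in its middle an upright brass hex nut; a brass gas port points along its +x. Origin: centre of the underside, z up.
- nut (a point): foot centre of the fixed brass hex nut, on the raised face, 26 mm above the worktop. Nut 24 mm across flats, 18 mm tall (flats 14 mm, then a cone to 18 mm across); one pair of flats faces along x. A socket fully home has its origin here; one that does not fit, or the right one turned over about 12 degrees off the flats, stops 14 to 18 mm higher.
- wrench: bystander: steel open-end spanner, 152 x 32 x 7 mm, lying along its y axis
- calculator: bystander: dark pocket calculator with orange and white keys, 120 x 72 x 16 mm, long side along its x axis
- marker: bystander: white marker pen with black cap, 135 mm long, 16 mm thick, lying along its y axis
- multimeter: bystander: orange and black hand multimeter, 140 x 72 x 40 mm
- usb_stick: bystander: blue USB stick, 51 x 16 x 8 mm
- screwdriver: bystander: black-handled screwdriver, 182 mm long
Things that resemble listed ones, but are neither listed nor needed, are in the scene too. Leave any pink or purple look-alike of the socket_c alone.

How it is judged:
By the outcome, as a careful person would: the job done as asked, in the order asked, and still so for the second after the job is handed in, while the arm keeps its last pose, push and grip.
It also fails if it takes over 72 s, if anything falls off the work surface, if the arm or the gripper's body presses on something with over 40 N, if the wrist force passes 120 N, or if a joint passes its speed limit or range.

ROBOT

A 7-joint arm with a two-finger parallel gripper is mounted at the origin on a cart in front of the work surface, level with it; the furniture and walls round the work are solid. World frame = base frame: x ahead of the robot, y to its left, z up, the work surface at z = 0. Lengths are in m, angles in rad, forces in N, time in s.
With the tool pointing down it reaches from about 0.4 to 0.85 m from the base axis. Payload 10.4 kg.
Tool frame: the origin (TCP) lies on the centre line of the jaws, within the pads' length; the fingertips stand 8 mm ahead of it and the grasp point (between the pads) lies 11 mm behind it (r.finger_overhang is the distance from the TCP to the fingertips, in m); z points along the fingers, y is the line along which they close (so a half turn about z gives the same grasp; the last joint's range is limited). The gripper opens to 87 mm and grips with 3 to 60 N. Pads are 19 mm wide; open, the fingers measure 117 mm over their backs; the gripper's body (75 mm by 190 mm) begins 51 mm behind the grasp point.
Start: joints at [-1.187, 0.332, -0.065, 1.46, 0.022, 1.35, -0.088], TCP at [0.247, 0.574, 0.231] pointing down, gripper open.
Joint ranges: [-2.6, 2.6], [-0.5, 2.12], [-1.47, 1.34], [0.16, 2.42], [-1.27, 4.41], [0.06, 2.06], [-2.6, 2.6]. Speed limits (rad/s): [2.22, 2.22, 2.79, 2.79, 3.14, 3.14, 3.14].

INTERFACE

Orientations are given as a unit quaternion [x, y, z, w].
In Python, from bench import r, vision gives the robot as it stands.
- The arm moves only by the tool drive_tool, never from a script. Its argument "series" is a list of rows, each a list of 2 entries, a list of its own where there are three numbers: the shift along the world's x, y, z in cm, then the turn about the world's z in degrees. A call has exactly 10 rows; each row shifts and turns the commanded pose from where the row before left it; what a row does not reach is not made up. A row lasts 1/8 s, in which the tool goes at most 62.5 mm and 10.7 degrees, less where a joint would pass 70% of its speed; a pose out of reach is approached as far as the arm can. A call with a gripper value outside its range is refused whole. "hand" is the closure, from 0 (fully open) to 1 (shut), set as the call begins (left out, the last holds). The fingers move at their own pace and stop on an object; "newtons" is the grip in N (left out, the last holds). Time passes only in rows, so rows that do not move let the fingers close, or fill a call up. It gives the time, the measured TCP pose, the force, the opening and the grip force at its end, in the units of the state.
- r.read_state(): the state, without advancing time (a new reading comes with each control period).
- vision.camera(name): name is "scene" or "top" or "wrist"; returns a dict with "color" (480x640x3 uint8, red, green, blue), "intrinsics" (3x3 intrinsics, pixels), "k1" (the pictures are not rectified: a ray, as slopes to the right and down, at radius r is drawn at 1 + k1 r^2 times it, then the intrinsics apply), "R" (3x3) and "t" (3): a world point X has camera coordinates R X + t; the wrist camera has in their place "mount" (4x4, takes a point from camera to tool coordinates, whose origin is the TCP and whose axes are the flange's). Camera axes: x right, y down, z forward; pixel columns grow to the right and rows downward; lengths in m; the calibration is good to about 2 mm. A picture is of the moment at which its call begins: read the wrist's pose just before it. There is no depth.
- r.close_job(): hands the job in; it is judged then, once.
The state is a dict: "time": time; "joint_positions": joint angles; "joint_vel": joint speeds; "joint_torque": joint torques, N m; "ee_pos": TCP position; "eef_rot": TCP orientation; "ft_force": force on the tool from outside, world axes, zero at the start; "torque": the same for the moment, N m; "width": finger opening in m; "grip_force": force on a finger pad.
Only numpy, scipy, OpenCV 4.12 (cv2) and the standard library are available. Lean on these libraries where they do the work, as an engineer would, in place of code of your own. Each camera call takes 0.05 s, during which the arm holds its last target. There are 200 camera calls.

## Working session

There is one attempt and no reset: what is moved stays moved. The work goes in short steps, Python scripts to look and compute and a tool call to move; the robot and the scene stay as the last step left them, time stands still between calls to the robot, and variables do not carry over. Pictures are saved under pics/ and viewed, at most 10 in all, crops included, and the job is handed in when it is done.

Besides the shell and the picture viewer there is one more tool, called in YAML: its name, and indented under it one key for each argument. drive_tool: Moves the arm, as the interface text tells. Its arguments: {"type":"object","properties":{"series":{"type":"array"},"hand":{"type":"number"},"newtons":{"type":"number"}},"required":["series"]}

```bash
ls; mkdir -p pics; python3 - <<'E'
from bench import r, vision
import cv2,pickle
s=r.read_state(); print({k:s[k] for k in('time','ee_pos','eef_rot','ft_force','width')})
d={}
for n in('top','scene'):
    c=vision.camera(n); d[n]=c; cv2.imwrite(f'pics/{n}0.png',c['color'][:,:,::-1]); print(n,c['intrinsics'],c['k1'],c['R'],c['t'])
pickle.dump(d,open('cam0.pkl','wb'))
E
```

```text
pics
{'time': 0.0, 'ee_pos': array([0.24717175, 0.57364944, 0.2297568 ]), 'eef_rot': array([ 2.02011896e-01,  9.79382819e-01, -6.89679180e-04, -1.08546952e-04]), 'ft_force': array([-0.22818265, -0.04059363, -0.01110236]), 'width': 0.08672591088782806}
top [[454.58669203   0.         311.52665187]
 [  0.         454.58669203 236.89907055]
 [  0.           0.           1.        ]] -0.07112528262719685 [[-0.02780358 -0.9994524   0.01794025]
 [-0.99659377  0.02632118 -0.07815405]
 [ 0.07763905 -0.0200521  -0.99677986]] [0.04131494 0.50883757 0.98413344]
scene [[436.89287643   0.         313.2189935 ]
 [  0.         436.89287643 233.6331658 ]
 [  0.           0.           1.        ]] 0.0018503444091711536 [[-0.70315544 -0.71077964 -0.0190981 ]
 [-0.41415075  0.43124578 -0.80156486]
 [ 0.57797196 -0.5557152  -0.59760274]] [0.38313058 0.2194662  0.66895691]
```

View pics/top0.png

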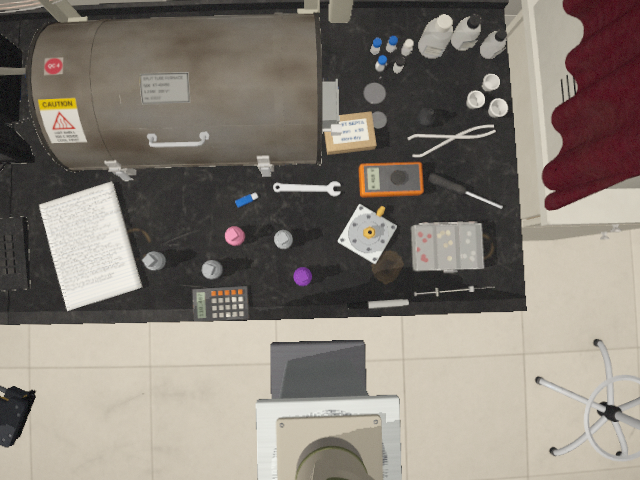

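View pics/scene0.png

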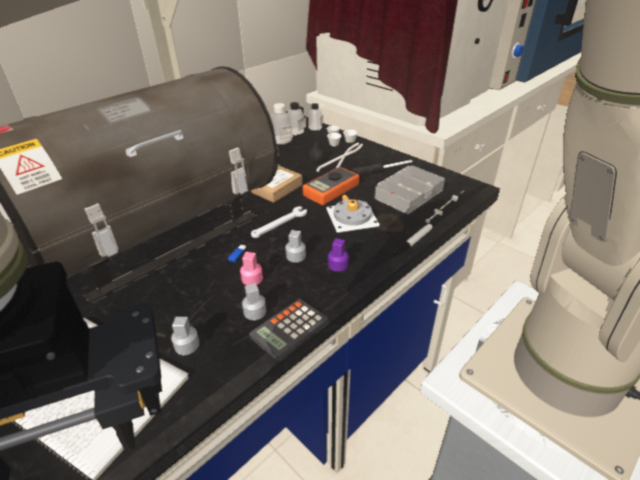

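The top view shows the three grey sockets at about (153,261), (212,269) and (283,239). The look-alikes are pink at (235,236) and purple at (302,276). The fitting's nut is at (370,232) with its port towards (380,211). Candidates for a socket are those three greys, pink, purple and the flat grey discs at (374,93) and (378,120). I choose the three greys and will check them in a crop.

```bash
cat > h.py <<'E'
import numpy as np, cv2, pickle
from scipy.spatial.transform import Rotation as Ro
def ray(c,uv,pose=None):
    K=c['intrinsics']; d=np.array([(uv[0]-K[0,2])/K[0,0],(uv[1]-K[1,2])/K[1,1]]); s=d.copy()
    for _ in range(20): s=d/(1+c['k1']*(s@s))
    v=np.r_[s,1]
    if pose is None: return -c['R'].T@c['t'], c['R'].T@v
    M=c['mount']; Rt=Ro.from_quat(pose[1]).as_matrix()
    return Rt@M[:3,3]+pose[0], Rt@(M[:3,:3]@v)
def onplane(c,uv,z,pose=None):
    o,d=ray(c,uv,pose); return o+d*(z-o[2])/d[2]
def proj(c,X,pose=None):
    if pose is None: p=c['R']@X+c['t']
    else:
        M=c['mount']; p=Ro.from_quat(pose[1]).as_matrix().T@(np.asarray(X)-pose[0]); p=M[:3,:3].T@(p-M[:3,3])
    s=p[:2]/p[2]; s=s*(1+c['k1']*(s@s)); K=c['intrinsics']; return K[:2,:2]@s+K[:2,2]
E
python3 - <<'E'
from h import *
d=pickle.load(open('cam0.pkl','rb')); t=d['top']; s=d['scene']
for n,uv,z in[('g1',(153,261),.05),('g2',(212,269),.05),('g3',(283,239),.05),('pink',(235,236),.05),('purple',(302,276),.05),('nut',(370,232),.044),('port',(381,211),.02),('calc',(220,303),.016),('furnL',(60,165),.1),('furnR',(320,160),.1),('paperbox',(350,150),.03)]:
    p=onplane(t,uv,z); print(n,p.round(3),'scene',proj(s,p).round(0))
im=t['color'][200:300,130:410,::-1]
cv2.imwrite('pics/crop.png',cv2.resize(im,(800,286),interpolation=cv2.INTER_CUBIC))
E
```

```text
g1 [0.465 0.368 0.05 ] scene [185. 324.]
g2 [0.444 0.242 0.05 ] scene [255. 291.]
g3 [0.505 0.089 0.05 ] scene [295. 238.]
pink [0.514 0.192 0.05 ] scene [252. 260.]
purple [0.425 0.051 0.05 ] scene [338. 247.]
nut [ 0.515 -0.099  0.044] scene [353. 202.]
port [ 0.563 -0.129  0.02 ] scene [346. 198.]
calc [0.37  0.232 0.016] scene [288. 324.]
furnL [0.668 0.55  0.1  ] scene [  9. 297.]
furnR [0.662 0.007 0.1  ] scene [274. 175.]
paperbox [ 0.701 -0.063  0.03 ] scene [287. 185.]
```

View pics/crop.png

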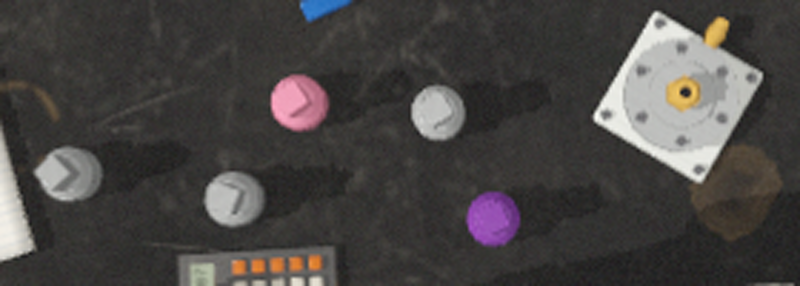

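The crop confirms three grey sockets at crop (70,173), (234,198) and (438,112), each with a square drive block on top. Pink is at (299,102) and purple at (493,218), both to be left alone. The hex nut is at (684,93) with its port up and to the right. Next I move over the nearest socket, g3, for a wrist look.

drive_tool:
  series:
    - [[2.5,-5,0.5],0]
    - [[2.5,-5,0.5],0]
    - [[2.5,-5,0.5],0]
    - [[2.5,-5,0],0]
    - [[2.5,-5,0],0]
    - [[2.5,-5,0],0]
    - [[2.5,-5,0],0]
    - [[2.5,-5,0],0]
    - [[1,-4,0],0]
    - [[0,0,0],0]

```text
time: 1.35
ee_pos: [0.4579, 0.1307, 0.2455]
eef_rot: [0.205, 0.979, -0.0, -0.0]
ft_force: [-0.2, 0.3, -0.7]
width: 0.0868
grip_force: 0.0
```

```bash
cat > snap.py <<'E'
import sys
from bench import r, vision
from h import *
s=r.read_state(); c=vision.camera('wrist'); pose=(s['ee_pos'],s['eef_rot'])
pickle.dump((c,pose),open(f'{sys.argv[1]}.pkl','wb')); cv2.imwrite(f'pics/{sys.argv[1]}.png',c['color'][:,:,::-1])
print(s['time'],pose[0].round(4),pose[1].round(4),s['ft_force'].round(2),s['width'])
E
python3 snap.py w1; python3 - <<'E'
from h import *
c,p=pickle.load(open('w1.pkl','rb')); print(c['mount'].round(3),c['intrinsics'][0,0],c['k1'])
for X in[(.505,.089,.06),(.444,.242,.06),(.465,.368,.06),(.515,-.099,.044)]: print(proj(c,X,p).round(0))
E
```

```text
1.35 [0.4579 0.1307 0.2455] [ 2.048e-01  9.788e-01 -2.000e-04 -0.000e+00] [-0.17  0.31 -0.69] 0.08682302446875331
[[ 0.001 -0.959 -0.285  0.078]
 [ 1.     0.001 -0.    -0.001]
 [ 0.    -0.285  0.959 -0.155]
 [ 0.     0.     0.     1.   ]] 403.2071112806301 0.027502029778825546
[296. 284.]
[435. 151.]
[597. 109.]
[129. 357.]
```

View pics/w1.png

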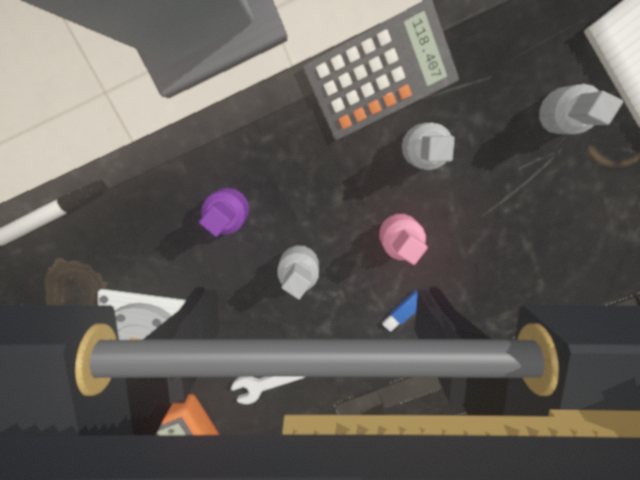

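The wrist view shows g3's block top at (297,284), g2's at (437,149) and g1's at (605,107). Pink's is at (411,247) and purple's at (216,220). Next I extract the top faces.

```bash
python3 - <<'E'
from h import *
c,p=pickle.load(open('w1.pkl','rb')); g=cv2.cvtColor(c['color'],cv2.COLOR_RGB2GRAY)
t=[]
for u,v in[(297,276),(431,147),(588,107)]:
    k=g[v-32:v+32,u-32:u+32]; k=cv2.resize(k,(384,384),interpolation=cv2.INTER_CUBIC); t.append(cv2.normalize(k,None,0,255,cv2.NORM_MINMAX))
T=pickle.load(open('cam0.pkl','rb'))['top']; k=cv2.cvtColor(T['color'],cv2.COLOR_RGB2GRAY)[200:264,338:402]
t.append(cv2.resize(k,(384,384),interpolation=cv2.INTER_CUBIC))
cv2.imwrite('pics/m1.png',cv2.resize(np.vstack([np.hstack(t[:2]),np.hstack(t[2:])]),(600,600)))
E
```

```text
(no output)
```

View pics/m1.png

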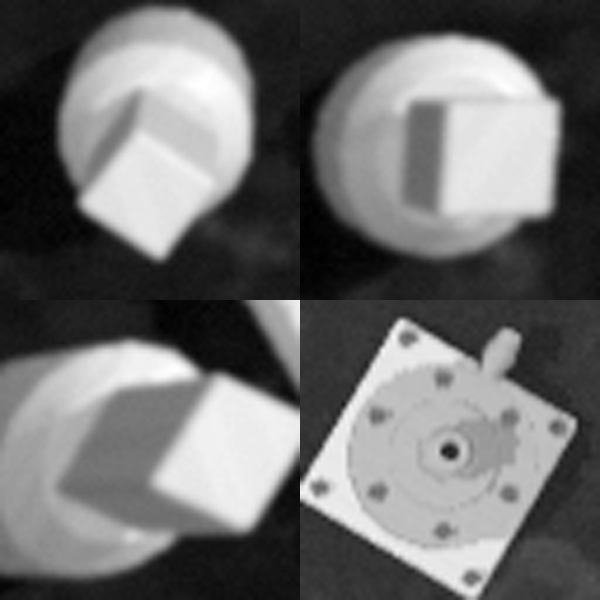

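The block top faces are clear quads. Their corners in the montage, with the scale taken out, give pose and yaw, and the fitting plate's corners do the same for the fitting.

```bash
cat > quad.py <<'E'
from h import *
def quad(c,q,org,off,z,p=None,sc=4.6875):
    P=np.array([onplane(c,(org[0]+(u-off[0])/sc,org[1]+(v-off[1])/sc),z,p)[:2] for u,v in q])
    e=np.roll(P,-1,0)-P; a=np.degrees(np.angle(np.exp(4j*np.arctan2(e[:,1],e[:,0])).mean())/4)
    print(P.mean(0).round(4),'sides mm',(np.hypot(*e.T)*1e3).round(1),'yaw mod90',round(a,1))
E
python3 - <<'E'
from quad import *
c,p=pickle.load(open('w1.pkl','rb')); T=pickle.load(open('cam0.pkl','rb'))['top']
quad(c,[(140,132),(213,183),(160,260),(78,202)],(265,244),(0,0),.06,p)
quad(c,[(443,100),(560,100),(552,216),(440,213)],(399,115),(300,0),.06,p)
quad(c,[(215,375),(310,417),(247,530),(152,483)],(556,75),(0,300),.06,p)
quad(T,[(402,318),(578,423),(477,600),(302,486)],(338,200),(300,300),.008)
print(onplane(T,(338+150/4.6875,200+151/4.6875),.044))
print(np.degrees(np.arctan2(*(onplane(T,(381,211),.017)-onplane(T,(370,234),.017))[[1,0]])))
E
```

```text
[0.5068 0.0885] sides mm [17.5 19.2 19.9 18.9] yaw mod90 29.4
[0.4444 0.2472] sides mm [20.2 19.7 19.7 19.2] yaw mod90 -22.9
[0.4663 0.3741] sides mm [18.2 19.  18.9 18.2] yaw mod90 44.5
[ 0.5153 -0.0992] sides mm [98.4 98.3 99.4 94.5] yaw mod90 -32.9
[ 0.51468907 -0.09875219  0.044     ]
-27.6636570133816
```

Fitting yaw is about -30°, so a jaw closing line at about 29° (mod 30) lines a socket up with the nut. g3 already lies at 29.4°. I move over it, turning -37°.

drive_tool:
  series:
    - [[1.2,-1.0,0],-9]
    - [[1.2,-1.0,0],-9]
    - [[1.2,-1.0,0],-9.5]
    - [[1.3,-1.2,0],-9.5]
    - [[0,0,-3.5],0]
    - [[0,0,-3.5],0]
    - [[0,0,-3.5],0]
    - [[0,0,-3],0]
    - [[0,0,0],0]
    - [[0,0,0],0]

```text
time: 2.65
ee_pos: [0.5067, 0.0929, 0.1116]
eef_rot: [0.502, 0.865, 0.0, 0.0]
ft_force: [0.2, -0.4, 0.1]
width: 0.0869
grip_force: 0.0
```

```bash
python3 snap.py w2; python3 - <<'E'
from h import *
c,p=pickle.load(open('w2.pkl','rb'))
print(proj(c,(.5068,.0885,.06),p), proj(c,(.515,-.099,.044),p))
R=Ro.from_quat(p[1]).as_matrix();print(np.degrees(np.arctan2(R[1,1],R[0,1])))
E
```

```text
2.65 [0.5067 0.0929 0.1116] [5.019e-01 8.649e-01 5.000e-04 3.000e-04] [ 0.2  -0.42  0.07] 0.08691219770867437
[313.8419797  280.05272855] [190.6929854  495.85538927]
29.753275193166306
```

View pics/w2.png

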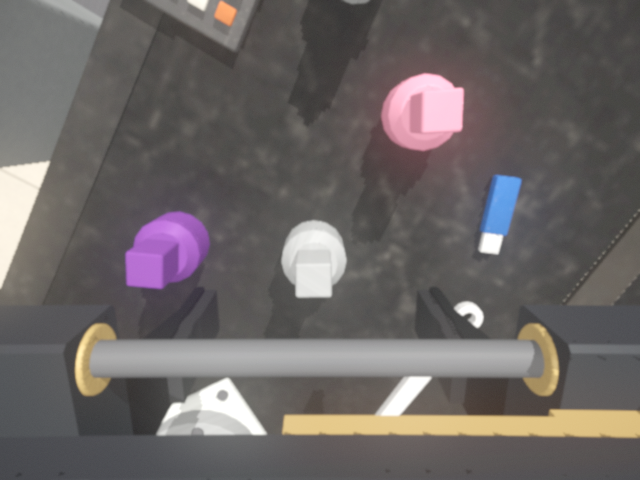

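g3's block top is at (314,280), as predicted and square to the jaws. I descend and grip it.

drive_tool:
  series:
    - [[0,-0.4,-1.5],0]
    - [[0,0,-2],0]
    - [[0,0,-2],0]
    - [[0,0,-1.2],0]
    - [[0,0,0],0]
    - [[0,0,0],0]
    - [[0,0,0],0]
    - [[0,0,0],0]
    - [[0,0,0],0]
    - [[0,0,0],0]
  hand: 0

```text
time: 3.95
ee_pos: [0.5063, 0.0881, 0.0436]
eef_rot: [0.502, 0.865, 0.0, 0.0]
ft_force: [0.3, -0.1, -0.2]
width: 0.0869
grip_force: 0.0
```

drive_tool:
  series:
    - [[0,0,0],0]
    - [[0,0,0],0]
    - [[0,0,0],0]
    - [[0,0,0],0]
    - [[0,0,0],0]
    - [[0,0,0],0]
    - [[0,0,0],0]
    - [[0,0,0],0]
    - [[0,0,0],0]
    - [[0,0,0],0]
  hand: 1
  newtons: 40

```text
time: 5.2
ee_pos: [0.5063, 0.088, 0.0436]
eef_rot: [0.502, 0.865, 0.0, 0.0]
ft_force: [0.8, 1.1, -0.9]
width: 0.0197
grip_force: 39.9
```

Gripped. I lift and go beside the nut for a clean wrist look.

drive_tool:
  series:
    - [[0,0,4],0]
    - [[0,0,4],0]
    - [[0,0,4],0]
    - [[-0.8,-4.3,0],0]
    - [[-0.8,-4.3,0],0]
    - [[-0.8,-4.3,0],0]
    - [[-0.9,-4.3,0],0]
    - [[-1,-4.5,0],0]
    - [[0,0,0],0]
    - [[0,0,0],0]

```text
time: 6.45
ee_pos: [0.4632, -0.1285, 0.1634]
eef_rot: [0.502, 0.865, 0.0, -0.0]
ft_force: [-0.0, 0.1, -2.0]
width: 0.0198
grip_force: 39.9
```

```bash
python3 snap.py w3; python3 - <<'E'
from h import *
c,p=pickle.load(open('w3.pkl','rb'))
print(proj(c,(.515,-.099,.044),p))
E
```

```text
6.45 [ 0.4632 -0.1285  0.1634] [ 5.023e-01  8.647e-01  1.000e-04 -3.000e-04] [-0.01  0.08 -2.02] 0.019778569003256943
[402.14982783 239.65625981]
```

View pics/w3.png

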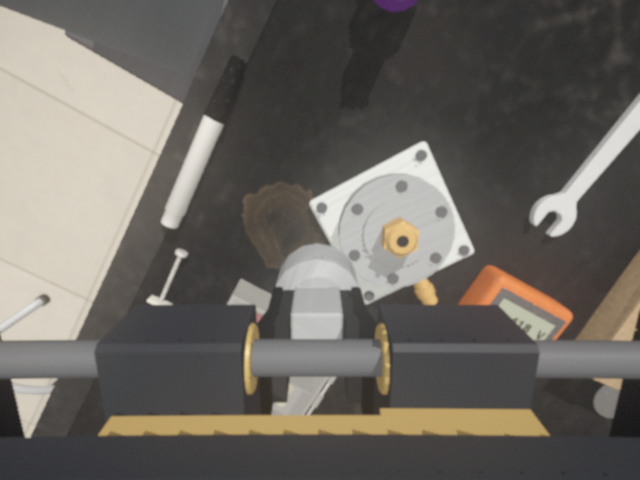

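The held socket sits in front. The nut's hole is at (402,241), about where predicted, and the plate corners are at (310,205), (425,142), (474,248) and (369,304).

```bash
python3 - <<'E'
from quad import *
c,p=pickle.load(open('w3.pkl','rb'))
hsv=cv2.cvtColor(c['color'],cv2.COLOR_RGB2HSV); m=cv2.inRange(hsv,(12,110,60),(28,255,255))[205:275,370:435]
n,l,st,ce=cv2.connectedComponentsWithStats(m); print(st,ce+[370,205])
g=cv2.cvtColor(c['color'],cv2.COLOR_RGB2GRAY)[232:250,393:412]; ys,xs=np.where(g<70); print('hole',xs.mean()+393,ys.mean()+232,len(xs))
print(onplane(c,(xs.mean()+393,ys.mean()+232),.043,p))
quad(c,[(310,205),(425,142),(474,248),(369,304)],(0,0),(0,0),.008,p,1)
i=1+np.argmax(st[1:,4]); cn=cv2.findContours((l==i).astype('uint8'),0,2)[0][0]; print((cv2.convexHull(cn).reshape(-1,2)+[370,205]).tolist())
E
```

```text
[[   0    0   65   70 4550]] [[402.  239.5]]
hole nan nan 0
[nan nan nan]
[ 0.5159 -0.0986] sides mm [98.  94.1 95.7 97.4] yaw mod90 -30.5<stdin>:5: RuntimeWarning: Mean of empty slice.
  ret = ret.dtype.type(ret / rcount)
<stdin>:6: RuntimeWarning: Mean of empty slice.
Traceback (most recent call last):
ValueError: attempt to get argmax of an empty sequence
```

```bash
python3 - <<'E'
from h import *
c,p=pickle.load(open('w3.pkl','rb')); im=cv2.imread('pics/w3.png')[:,:,::-1]
print(c['color'].shape,c['color'].dtype,c['color'][241,396:410:3].tolist(),im[241,396:410:3].tolist())
E
```

```text
(480, 640, 3) uint8 [[183, 153, 108], [88, 83, 77], [89, 84, 80], [88, 84, 79], [158, 132, 98]] [[183, 153, 108], [88, 83, 77], [89, 84, 80], [88, 84, 79], [158, 132, 98]]
```

```bash
python3 - <<'E'
from h import *
c,p=pickle.load(open('w3.pkl','rb'))
hsv=cv2.cvtColor(c['color'],cv2.COLOR_RGB2HSV); m=cv2.inRange(hsv,(8,60,60),(30,255,255))[205:275,370:435]
n,l,st,ce=cv2.connectedComponentsWithStats(m); i=1+np.argmax(st[1:,4]); print(st[i],ce[i]+[370,205])
g=cv2.cvtColor(c['color'],cv2.COLOR_RGB2GRAY)[232:250,393:412]; ys,xs=np.where(g<105); h=(xs.mean()+393,ys.mean()+232); print('hole',h,len(xs),onplane(c,h,.044,p))
E
```

```text
[  12   13   37   40 1047] [399.4756447  237.13085005]
hole (np.float64(402.3888888888889), np.float64(240.98611111111111)) 72 [ 0.51568188 -0.09973558  0.044     ]
```

Nut at about (.5156,-.0995), yaw -30.5°. I move over it and descend to just above contact.

drive_tool:
  series:
    - [[2.6,1.4,0],0]
    - [[2.6,1.5,0],0]
    - [[0,0,-2],0]
    - [[0,0,-2],0]
    - [[0,0,-1.5],0]
    - [[0,0,-1.5],0]
    - [[0,0,-0.3],0]
    - [[0,0,-0.3],0]
    - [[0,0,0],0]
    - [[0,0,0],0]

```text
time: 7.75
ee_pos: [0.5155, -0.1, 0.088]
eef_rot: [0.502, 0.865, 0.0, 0.0]
ft_force: [0.4, -0.1, -2.1]
width: 0.0198
grip_force: 39.9
```

Now I press gently.

drive_tool:
  series:
    - [[0,0.05,-0.2],0]
    - [[0,0,-0.2],0]
    - [[0,0,-0.2],0]
    - [[0,0,0],0]
    - [[0,0,0],0]
    - [[0,0,0],0]
    - [[0,0,0],0]
    - [[0,0,0],0]
    - [[0,0,0],0]
    - [[0,0,0],0]

```text
time: 9.0
ee_pos: [0.5175, -0.1005, 0.0853]
eef_rot: [0.503, 0.864, 0.001, 0.002]
ft_force: [-9.6, -0.7, 32.9]
width: 0.0198
grip_force: 40.0
```

It stopped 15.7 mm above home. I sweep 30° under light pressure, because the hex parity is unknown.

drive_tool:
  series:
    - [[0,0,0.15],0]
    - [[0,0,0],5]
    - [[0,0,0],5]
    - [[0,0,0],5]
    - [[0,0,0],5]
    - [[0,0,0],5]
    - [[0,0,0],5]
    - [[0,0,0],0]
    - [[0,0,-0.1],0]
    - [[0,0,0],0]

```text
time: 10.25
ee_pos: [0.5176, -0.0997, 0.0853]
eef_rot: [0.262, 0.965, 0.001, 0.002]
ft_force: [-5.2, 1.7, 27.3]
width: 0.0191
grip_force: 40.0
```

It's still at 15.7 mm, which matches a bore too narrow resting on the cone, so g3 doesn't fit. I put it back on its own spot.

drive_tool:
  series:
    - [[0,0,4.5],0]
    - [[0,0,3],0]
    - [[-0.2,4.7,0],0]
    - [[-0.2,4.7,0],0]
    - [[-0.2,4.7,0],0]
    - [[-0.3,4.7,0],0]
    - [[0,0,-4],0]
    - [[0,0,-4],0]
    - [[0,0,-2.5],0]
    - [[0,0,0],0]

```text
time: 11.5
ee_pos: [0.505, 0.0881, 0.0506]
eef_rot: [0.261, 0.965, -0.001, -0.001]
ft_force: [-0.9, 0.1, -1.9]
width: 0.0198
grip_force: 40.0
```

drive_tool:
  series:
    - [[0,0,-0.3],0]
    - [[0,0,-0.2],0]
    - [[0,0,-0.1],0]
    - [[0,0,0],0]
    - [[0,0,0],0]
    - [[0,0,0],0]
    - [[0,0,0],0]
    - [[0,0,0],0]
    - [[0,0,0],0]
    - [[0,0,0],0]

```text
time: 12.75
ee_pos: [0.5063, 0.0885, 0.0461]
eef_rot: [0.261, 0.965, 0.0, -0.0]
ft_force: [1.2, -0.9, -0.9]
width: 0.0196
grip_force: 40.0
```

drive_tool:
  series:
    - [[0,0,-0.1],0]
    - [[0,0,-0.1],0]
    - [[0,0,0],0]
    - [[0,0,0],0]
    - [[0,0,0],0]
    - [[0,0,0],0]
    - [[0,0,0],0]
    - [[0,0,0],0]
    - [[0,0,0],0]
    - [[0,0,0],0]

```text
time: 14.0
ee_pos: [0.5063, 0.0885, 0.0441]
eef_rot: [0.261, 0.965, 0.0, -0.0]
ft_force: [0.2, 0.6, -1.8]
width: 0.02
grip_force: 40.0
```

Still hanging about 0.5 mm up, so I release it and go over g2.

drive_tool:
  series:
    - [[0,0,-0.05],0]
    - [[0,0,0],0]
    - [[0,0,0],0]
    - [[0,0,0],0]
    - [[0,0,3],0]
    - [[0,0,5],0]
    - [[-2,5.3,0],2.6]
    - [[-2,5.3,0],2.5]
    - [[-2.2,5.3,0],2.5]
    - [[0,0,0],0]
  hand: 0

```text
time: 15.25
ee_pos: [0.442, 0.252, 0.1236]
eef_rot: [0.193, 0.981, 0.001, -0.0]
ft_force: [0.7, -0.7, 0.2]
width: 0.0868
grip_force: 0.0
```

```bash
python3 snap.py w4; python3 - <<'E'
from h import *
c,p=pickle.load(open('w4.pkl','rb'))
R=Ro.from_quat(p[1]).as_matrix();print(np.degrees(np.arctan2(R[1,1],R[0,1])))
print(proj(c,(.4444,.2472,.06),p),proj(c,(.5063,.0885,.06),p),proj(c,(.4663,.3741,.06),p))
E
```

```text
15.25 [0.442  0.252  0.1236] [ 1.930e-01  9.812e-01  7.000e-04 -4.000e-04] [ 0.71 -0.7   0.19] 0.08676563011035973
67.7497711023251
[311.63290372 273.57524397] [122.58606378 442.97358622] [538.59528679 226.78601651]
```

View pics/w4.png

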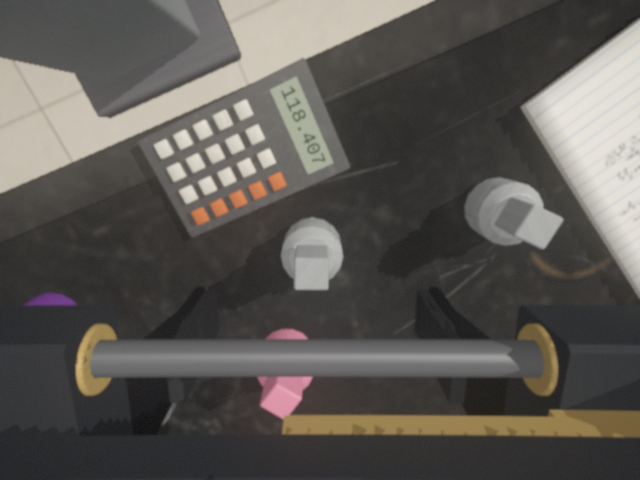

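g2's block is at (311,274), as predicted, and square to the jaws. The calculator and the pink look-alike are clear of the fingers. I descend and grip.

drive_tool:
  series:
    - [[0,0,-2.5],0]
    - [[0,0,-2.5],0]
    - [[0,0,-2],0]
    - [[0,0,-0.7],0]
    - [[0,0,-0.3],0]
    - [[0,0,0],0]
    - [[0,0,0],0]
    - [[0,0,0],0]
    - [[0,0,0],0]
    - [[0,0,0],0]

```text
time: 16.55
ee_pos: [0.4443, 0.2476, 0.0437]
eef_rot: [0.197, 0.98, 0.0, 0.0]
ft_force: [0.3, 0.2, -0.3]
width: 0.087
grip_force: 0.0
```

drive_tool:
  series:
    - [[0,0,0],0]
    - [[0,0,0],0]
    - [[0,0,0],0]
    - [[0,0,0],0]
    - [[0,0,0],0]
    - [[0,0,0],0]
    - [[0,0,0],0]
    - [[0,0,0],0]
    - [[0,0,0],0]
    - [[0,0,0],0]
  hand: 1
  newtons: 40

```text
time: 17.8
ee_pos: [0.4443, 0.2475, 0.0436]
eef_rot: [0.197, 0.98, 0.0, 0.0]
ft_force: [0.7, 0.6, 0.0]
width: 0.0196
grip_force: 40.0
```

drive_tool:
  series:
    - [[0,0,4],0]
    - [[0,0,4],0]
    - [[0,0,4],0]
    - [[1,-5,0],-1.1]
    - [[1,-5,0],-1.1]
    - [[1,-5,0],-1.1]
    - [[1,-5,0],-1.1]
    - [[1,-5,0],-1.1]
    - [[1,-5,0],-1.1]
    - [[1.1,-4.7,0],-1.2]

```text
time: 19.05
ee_pos: [0.5152, -0.1012, 0.1635]
eef_rot: [0.264, 0.965, 0.0, -0.0]
ft_force: [0.2, 0.5, -1.5]
width: 0.0195
grip_force: 40.0
```

drive_tool:
  series:
    - [[0,0,0],0]
    - [[0,0,-2],0]
    - [[0,0,-2],0]
    - [[0,0,-2],0]
    - [[0,0,-1.2],0]
    - [[0,0,-0.3],0]
    - [[0,0,-0.2],0]
    - [[0,0,-0.2],0]
    - [[0,0,0],0]
    - [[0,0,0],0]

```text
time: 20.3
ee_pos: [0.5154, -0.0995, 0.0848]
eef_rot: [0.263, 0.965, 0.0, 0.0]
ft_force: [-0.1, 0.6, -1.1]
width: 0.0196
grip_force: 40.0
```

No contact yet, and already lower than g3 got, so I continue gently.

drive_tool:
  series:
    - [[0,0,-0.2],0]
    - [[0,0,-0.2],0]
    - [[0,0,-0.2],0]
    - [[0,0,0],0]
    - [[0,0,0],0]
    - [[0,0,0],0]
    - [[0,0,0],0]
    - [[0,0,0],0]
    - [[0,0,0],0]
    - [[0,0,0],0]

```text
time: 21.55
ee_pos: [0.5153, -0.0995, 0.0786]
eef_rot: [0.263, 0.965, 0.0, 0.0]
ft_force: [-1.2, 0.6, -2.6]
width: 0.0195
grip_force: 40.0
```

It's on the nut, below the stop height. I go home with a small press.

drive_tool:
  series:
    - [[0,0,-0.2],0]
    - [[0,0,-0.2],0]
    - [[0,0,-0.2],0]
    - [[0,0,-0.2],0]
    - [[0,0,-0.1],0]
    - [[0,0,-0.1],0]
    - [[0,0,0],0]
    - [[0,0,0],0]
    - [[0,0,0],0]
    - [[0,0,0],0]

```text
time: 22.8
ee_pos: [0.5153, -0.0995, 0.0695]
eef_rot: [0.263, 0.965, 0.0, -0.0]
ft_force: [-6.2, 0.9, 11.4]
width: 0.0195
grip_force: 40.0
```

z is 0.0695 with 11 N contact, so it's fully home. One picture to verify the scene.

```bash
python3 -c "
from bench import vision
import cv2
cv2.imwrite('pics/fin.png',vision.camera('scene')['color'][:,:,::-1])"
```

```text
(no output)
```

View pics/fin.png

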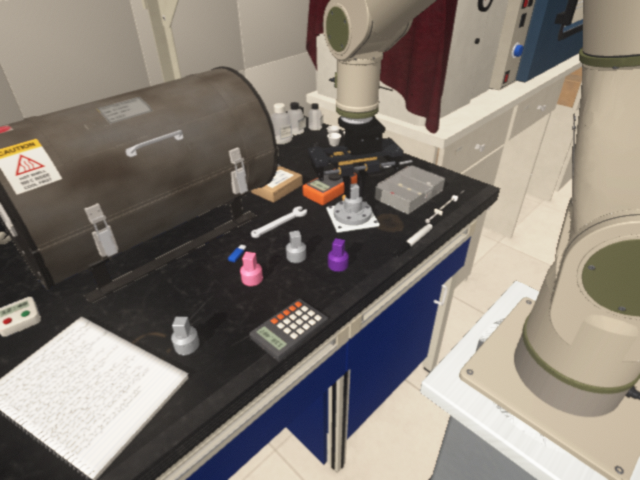

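The held socket is seated on the flange at (352,207). g3 stands upright at (296,247), g1 is untouched at (184,336), and the bystanders are in place. I hand in.

```bash
python3 -c "
from bench import r
print(r.close_job())"
```

```text
the job is handed in; nothing more can be done
None
```

The second socket I tried fits: it is fully home over the nut and still gripped, the first is back upright on its own spot, the third was never needed, and the job is handed in at about 23 s.

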